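# Turn the measuring-tool carousel by its rim

## Robot

A 7-joint arm with a two-finger parallel gripper is mounted at the origin on the work surface. World frame = base frame: x ahead of the robot, y to its left, z up, the work surface at z = 0. Lengths are in m, angles in rad, forces in N, time in s.
With the tool pointing down it reaches from about 0.35 to 0.9 m from the base axis. Payload 8.1 kg.
Tool frame: the origin (TCP) lies between the finger pads; the fingertips stand ahead of it and the grasp point (between the pads) is the TCP (arm.nose_length is the z of the fingertips in the tool frame, in m); z points along the fingers, y is the line along which they close (so a half turn about z gives the same grasp; the last joint's range is limited). The gripper opens to 92 mm and grips with 3 to 60 N. Pads are 19 mm wide; open, the fingers measure 130 mm over their backs; the gripper's body (75 mm by 190 mm) begins 47 mm behind the grasp point.
Start: joints at [1.214, 0.434, 0.025, 1.573, -0.012, 1.134, -0.075], TCP at [0.157, -0.605, 0.246] pointing down, gripper open.
Joint ranges: [-2.62, 2.62], [-0.44, 2.09], [-1.27, 1.32], [0.08, 2.57], [-1.32, 4.46], [0.12, 2], [-2.74, 2.74]. Speed limits (rad/s): [2.22, 2.22, 3.01, 3.01, 3.14, 3.14, 3.14].

## Interface

Orientations are given as a rotation vector (axis times angle).
In Python, from cell import sensors, optics, arm gives the robot as it stands.
- The arm moves only by the tool arm_command, never from a script. Its argument "deltas" is one flat list of numbers, 7 for each row, row after row: the turn, a rotation vector about the world's x, y, z as a fraction of full scale, then the shift along the world's x, y, z as a fraction of full scale, then the finger opening in mm, from 0 to 91.8. In form: [wx, wy, wz, dx, dy, dz, fingers, wx, wy, wz, dx, dy, dz, fingers, ...]. A call has 1 to 20 rows; each row is the pose to reach, as a shift and turn from the pose commanded when the call began; what a row does not reach only later rows make up. Full scale, the value 1, is 1 m for a shift and 90 degrees for a turn. A row lasts 1/10 s, in which the tool goes at most 50 mm and 8.59 degrees, less where a joint would pass 70% of its speed; a pose out of reach is approached as far as the arm can. A call with a number of a shift or a turn outside -1 to 1 is refused whole. A call with a gripper value outside its range is refused whole. The fingers move at their own pace and stop on an object; "force" is the grip in N (left out, the last holds). Time passes only in rows, so rows that repeat a pose let the fingers close. It gives the time, the measured TCP pose, the force, the opening and the grip force at its end, in the units of the state.
- sensors.observe(): the state, without advancing time (a new reading comes with each control period).
- optics.get_image(name): name is "side" or "top"; returns the picture (384x512x3 uint8, blue, green, red); there is no depth.
- optics.calibration(name): a dict with "camera_matrix" (3x3 intrinsics, pixels), "rvec" (rotation vector, rad) and "tvec" (3), from world to camera coordinates, as OpenCV has them. Camera axes: x right, y down, z forward; pixel columns grow to the right and rows downward; lengths in m; the calibration is good to about 2 mm. A picture is of the moment at which its call begins. calibration takes no time and is no camera call.
- arm.sign_off(): hands the job in; it is judged then, once.
The state is a dict: "clock": time; "joints": joint angles; "dq": joint speeds; "joint_efforts": joint torques, N m; "position": TCP position; "ee_rot": TCP orientation; "force": force on the tool from outside, world axes, zero at the start; "ft_torque": the same for the moment, N m; "width": opening from 0.0 (shut) to 1.0 (fully open); "gripper_force": force on a finger pad.
Only numpy, scipy, OpenCV 4.12 (cv2) and the standard library are available. Lean on these libraries where they do the work, as an engineer would, in place of code of your own. Each camera call takes 0.05 s, during which the arm holds its last target. There are 200 camera calls.

## Task

Turn the tool carousel by pushing the finger lobes on its rim until the fat cylinder tool stands at the front, squarely in line with the pointer, and leave the carousel at rest there. Grip and lift nothing, do not touch the four polished measuring tools, which must stay standing in their sockets, and leave the other things on the bench where they are.

Things in the scene. Friction and masses are not known exactly. Their poses are not given: they have to be found in the camera images.
- stand: Fixed aluminium foot of the carousel, a 150 mm disc 10 mm thick; origin on the bench on the turning axis. Its -x axis points to the front of the carousel (towards the pointer, roughly towards the robot). A 34 mm wide, 6 mm thick strip runs forward to x = -175 mm and carries the pointer, a thin upright black fin (5 mm thick, to 40 mm above the bench) from x = -167 mm to its tip at x = -136 mm. Keep fingers out of this sector.
- pointer_tip (a point): Inner tip of the pointer fin, 136 mm in front of the turning axis, 34 mm above the bench; marks the front.
- platter (a joint): Angle of the turning platter, 0 at the start, growing anticlockwise seen from above; no stop within two turns. A stiff bearing (about 0.15 N m: 1.5 N at the rim): it stays where it is left, hardly coasting.
- platter_top (a point): Centre of the upper face of the black platter, on the turning axis, 34 mm above the bench; axes turn with the platter. The platter is a 190 mm disc 18 mm thick (16 to 34 mm above the bench) with six finger lobes sticking out of its rim, 60 degrees apart. Four grey sockets, 25 mm wide and 18 mm high, stand 62 mm from the axis, 90 degrees apart (on the +x, +y, -x, -y axes of this point).
- lobe0 (a point): Middle of finger lobe 0, an upright round 18 mm post on the rim of the platter, 114 mm from the axis, at 30 degrees from the x axis of platter_top; it spans 16 to 46 mm above the bench (point at 31 mm) and is joined to the rim by a 12 mm wide web as thick as the platter. Free space between neighbouring lobes is about 95 mm.
- lobe1 (a point): Middle of finger lobe 1, an upright round 18 mm post on the rim of the platter, 114 mm from the axis, at 90 degrees from the x axis of platter_top; it spans 16 to 46 mm above the bench (point at 31 mm) and is joined to the rim by a 12 mm wide web as thick as the platter. Free space between neighbouring lobes is about 95 mm.
- lobe2 (a point): Middle of finger lobe 2, an upright round 18 mm post on the rim of the platter, 114 mm from the axis, at 150 degrees from the x axis of platter_top; it spans 16 to 46 mm above the bench (point at 31 mm) and is joined to the rim by a 12 mm wide web as thick as the platter. Free space between neighbouring lobes is about 95 mm.
- lobe3 (a point): Middle of finger lobe 3, an upright round 18 mm post on the rim of the platter, 114 mm from the axis, at 210 degrees from the x axis of platter_top; it spans 16 to 46 mm above the bench (point at 31 mm) and is joined to the rim by a 12 mm wide web as thick as the platter. Free space between neighbouring lobes is about 95 mm.
- lobe4 (a point): Middle of finger lobe 4, an upright round 18 mm post on the rim of the platter, 114 mm from the axis, at 270 degrees from the x axis of platter_top; it spans 16 to 46 mm above the bench (point at 31 mm) and is joined to the rim by a 12 mm wide web as thick as the platter. Free space between neighbouring lobes is about 95 mm.
- lobe5 (a point): Middle of finger lobe 5, an upright round 18 mm post on the rim of the platter, 114 mm from the axis, at 330 degrees from the x axis of platter_top; it spans 16 to 46 mm above the bench (point at 31 mm) and is joined to the rim by a 12 mm wide web as thick as the platter. Free space between neighbouring lobes is about 95 mm.
- bob_mid (a point): The cylinder tool, the one to bring to the front: steel, head up, a fat solid cylinder 32 mm wide and 36 mm long with a low cone on top; this point lies on its axis, 35 mm above the foot of the shank (69 mm above the bench when seated). Its z axis is the tool axis, up when seated. Its top is 104 mm above the bench. All four tools stand loose with a 13.6 mm shank, 20 mm long, in the 16 mm bore of a socket, its foot on the platter. Which tool stands in which socket varies.
- wide_plate_mid (a point): The wide plate tool: steel stem 9 mm thick with a 44 mm disc, 5 mm thick, on top (95 mm above the bench); this point lies on its axis, 35 mm above the foot of the shank (69 mm above the bench when seated). Its z axis is the tool axis, up when seated.
- small_plate_mid (a point): The small plate tool: steel stem with a 20 mm disc, 5 mm thick, on top (95 mm above the bench); this point lies on its axis, 35 mm above the foot of the shank (69 mm above the bench when seated). Its z axis is the tool axis, up when seated.
- vane_mid (a point): The vane tool: steel stem with four thin upright blades in a cross, 28 mm wide and 34 mm tall (top 98 mm above the bench); this point lies on its axis, 35 mm above the foot of the shank (69 mm above the bench when seated). Its z axis is the tool axis, up when seated.
- beaker_mid (a point): Bystander: loose empty glass beaker, 68 mm wide, 80 mm tall; point half-way up.
- jar_mid (a point): Bystander: loose closed sample jar, 52 mm wide, 60 mm tall; point half-way up.
- wrench_grip (a point): Bystander: loose 150 mm steel wrench lying flat on the bench; point on its handle.
Mind the look-alikes: they are no part of the job. Leave any yellow look-alike of the part that bears bob_mid alone.

How it is judged:
At the end, for the whole second after the job is handed in: The cylinder tool is in front, its axis within 8 mm sideways of the line from turning axis to pointer; the platter is at rest (below 0.05 rad/s); all four tools are seated (height within 6 mm, tilt below 0.2 rad); beaker, jar and wrench within 20 mm of their start (y of bob_mid in the frame of stand between -0.008 and 0.008 m and x of bob_mid in the frame of stand below -0.05 m and velocity of joint platter between -0.05 and 0.05 rad/s and height (world z) of bob_mid between 0.063 and 0.075 m and angle between each of bob_mid, wide_plate_mid, small_plate_mid, vane_mid's own z axis and vertical below 0.2 rad and height (world z) of wide_plate_mid between 0.063 and 0.075 m and height (world z) of small_plate_mid between 0.063 and 0.075 m and height (world z) of vane_mid between 0.063 and 0.075 m and distance of each of beaker_mid, jar_mid, wrench_grip from where it was at the start of the episode below 0.02 m); the robot touches nothing.
It fails at once if a measuring tool is touched (more than 0.5 N) by fingers or arm (contact force between any of the fingers, the arm and bob above 0.5 N or contact force between any of the fingers, the arm and wide_plate above 0.5 N or contact force between any of the fingers, the arm and small_plate above 0.5 N or contact force between any of the fingers, the arm and vane above 0.5 N).
It fails at once if a measuring tool is lifted 8 mm or more out of its socket (height (world z) of any of bob_mid, wide_plate_mid, small_plate_mid, vane_mid above 0.077 m).
It fails at once if a finger lobe is gripped: the point between the finger pads is on the lobe (within 9 mm of its axis, at its height) while the fingers press on the platter (contact force between the fingers and platter above 0.5 N and height (world z) of the grasp point below 0.056 m and (horizontal distance between the grasp point and lobe0 below 0.009 m or horizontal distance between the grasp point and lobe1 below 0.009 m or horizontal distance between the grasp point and lobe2 below 0.009 m or horizontal distance between the grasp point and lobe3 below 0.009 m or horizontal distance between the grasp point and lobe4 below 0.009 m or horizontal distance between the grasp point and lobe5 below 0.009 m)).
It fails at once if the beaker, the jar or the wrench is moved 30 mm or more (distance of any of beaker_mid, jar_mid, wrench_grip from where it was at the start of the episode above 0.03 m).
It also fails if it takes over 48 s, if anything falls off the work surface, if the arm or the gripper's body presses on something with over 40 N, if the wrist force passes 120 N, or if a joint passes its speed limit or range.

## Working session

There is one attempt and no reset: what is moved stays moved. The work goes in short steps, Python scripts to look and compute and a tool call to move; the robot and the scene stay as the last step left them, time stands still between calls to the robot, and variables do not carry over. Pictures are saved under pics/ and viewed, at most 10 in all, crops included, and the job is handed in when it is done.

Besides the shell and the picture viewer there is one more tool, called after "Request:" in YAML: its name, and indented under it one key for each argument. arm_command: Moves the arm, as the interface text tells. Its arguments: {"type":"object","properties":{"deltas":{"type":"array","items":{"type":"number"}},"force":{"type":"number"}},"required":["deltas"]}

```bash
mkdir -p pics; python3 - <<'E'
from cell import sensors, optics, arm
import cv2,numpy as np
for n in("top","side"):
    im=optics.get_image(n); cv2.imwrite(f"pics/{n}0.png",im)
    c=optics.calibration(n); R=cv2.Rodrigues(c["rvec"])[0]; print(n,c["camera_matrix"].tolist(),(-R.T@c["tvec"].ravel()).round(3),R.round(3).tolist())
print(sensors.observe(), arm.nose_length)
E
```

```text
top [[376.12449618030087, 0.0, 255.8257062228678], [0.0, 376.12449618030087, 189.40795586120026], [0.0, 0.0, 1.0]] [0.429 0.009 0.834] [[0.005, -1.0, 0.013], [-0.983, -0.008, -0.184], [0.184, -0.012, -0.983]]
side [[370.948890876216, 0.0, 251.58841145285544], [0.0, 370.948890876216, 191.21737778343515], [0.0, 0.0, 1.0]] [0.338 0.472 0.665] [[-0.903, -0.429, 0.002], [-0.329, 0.688, -0.647], [0.276, -0.585, -0.763]]
{'clock': 0.1, 'joints': array([ 1.21441261,  0.43516331,  0.02493941,  1.57403763, -0.01160209,
        1.13400124, -0.07507821]), 'dq': array([-0.0002793 , -0.00296464, -0.00054766, -0.00250725, -0.00109249,
       -0.00014098,  0.00105235]), 'joint_efforts': array([ 2.24578951e-03, -6.69132614e+01,  9.87418815e-01, -3.15149152e+01,
       -6.05902984e-02,  3.73854430e-02,  4.86014369e-05]), 'position': array([ 0.15677319, -0.60455128,  0.24500463]), 'ee_rot': array([-3.11491578e+00, -3.97364409e-01,  4.72039228e-04]), 'force': array([ 0.16048824,  0.52189007, -0.05250693]), 'ft_torque': array([-0.00136256, -0.01893347, -0.01263833]), 'gripper_force': 0.0, 'width': 0.9996590588849703} 0.019
```

View pics/top0.png

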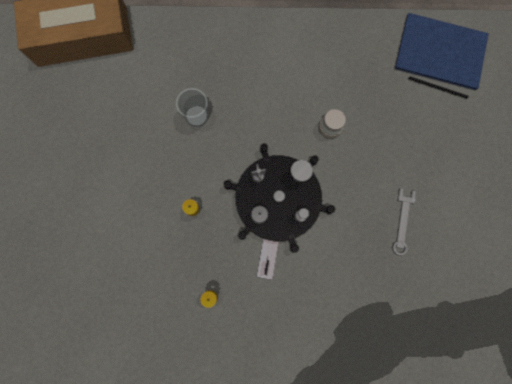

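View pics/side0.png

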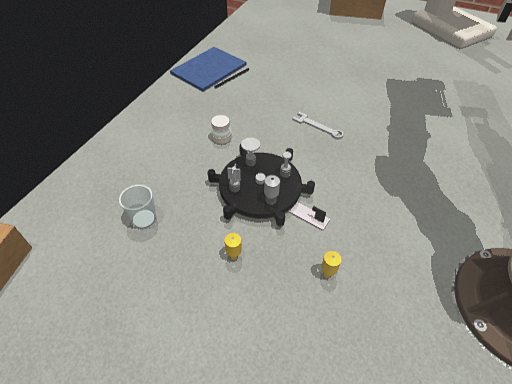

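The top view shows the platter at about (279,197) and the pointer at (267,266). The tools are the wide plate (302,170), vane (258,173), small plate (302,215) and a thick grey round one (260,214), which in the side view is (272,188). The yellow look-alikes are at (190,207) and (208,299). The grey fat cylinder in the platter fits the description, and I'll confirm it in an enlarged crop.

```bash
python3 - <<'E'
import cv2,numpy as np
a=cv2.imread("pics/top0.png")[135:285,215:345]; b=cv2.imread("pics/side0.png")[130:240,195:345]
a=cv2.resize(a,None,fx=4,fy=4,interpolation=cv2.INTER_CUBIC)[:600]
b=cv2.resize(b,None,fx=4,fy=4,interpolation=cv2.INTER_CUBIC)
cv2.imwrite("pics/ca.png",a);cv2.imwrite("pics/cb.png",b)
E
```

```text
(no output)
```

View pics/ca.png

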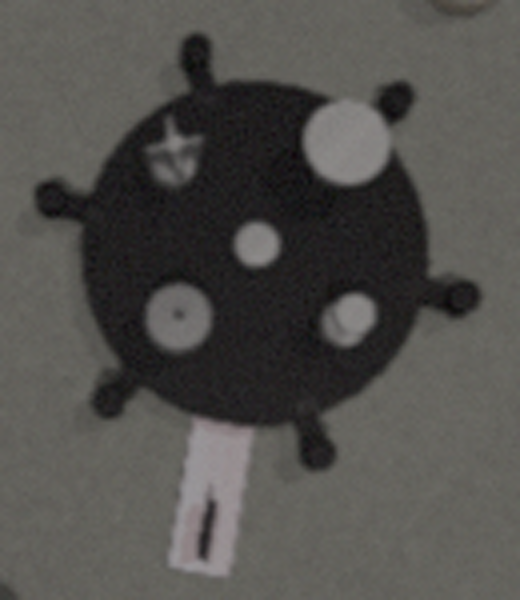

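View pics/cb.png

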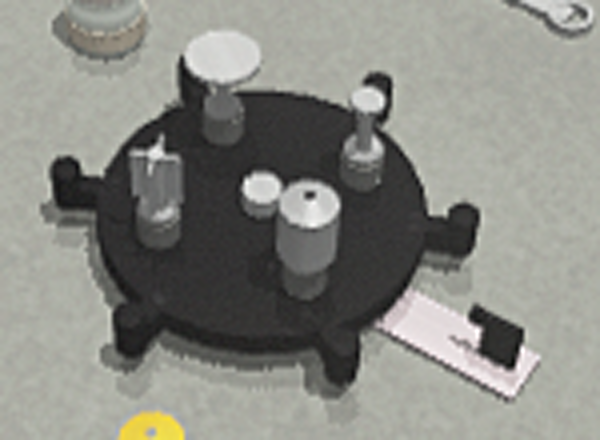

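The crops confirm it: the grey fat cylinder with a cone and a dimple is the tool, with its tip at top crop (178,314) and side crop (309,195). The six lobes and the pointer strip are clear, so I'll measure them now.

```bash
cat >h.py <<'E'
import cv2,numpy as np
from cell import sensors, optics, arm
def ray(n,uv):
    c=optics.calibration(n);R=cv2.Rodrigues(c["rvec"])[0];t=np.array(c["tvec"]).ravel()
    p=cv2.undistortPoints(np.array([[uv]],float),c["camera_matrix"],None).ravel()
    return -R.T@t, R.T@np.array([p[0],p[1],1])
def onz(n,uv,z):
    o,d=ray(n,uv); return o+d*(z-o[2])/d[2]
def tri(u1,u2):
    o1,d1=ray("top",u1);o2,d2=ray("side",u2)
    s=np.linalg.lstsq(np.c_[d1,-d2],o2-o1,rcond=None)[0]
    a,b=o1+s[0]*d1,o2+s[1]*d2
    return (a+b)/2,np.linalg.norm(a-b)
T=lambda p:((p[0]+.5)/4-.5+215,(p[1]+.5)/4-.5+135)
S=lambda p:((p[0]+.5)/4-.5+195,(p[1]+.5)/4-.5+130)
E
python3 - <<'E'
from h import *
from scipy.optimize import least_squares
names="ABCDEF"
L=[(197,45),(400,95),(463,297),(318,448),(107,398),(52,197)]
P=np.array([onz("top",T(p),.046) for p in L])
f=lambda q:np.concatenate([[P[i,0]-q[0]-.114*np.cos(q[2]-i*np.pi/3),P[i,1]-q[1]-.114*np.sin(q[2]-i*np.pi/3)] for i in range(6)])
r=least_squares(f,[*P[:,:2].mean(0),0]);c=r.x[:2];print("axis",r.x,"res mm",(r.fun*1e3).round(1))
for i in range(6):print(names[i],(c+.114*np.array([np.cos(r.x[2]-i*np.pi/3),np.sin(r.x[2]-i*np.pi/3)])).round(4))
def pol(p):d=p[:2]-c;return p.round(4),np.hypot(*d).round(4),np.degrees(np.arctan2(d[1],d[0])).round(1)
print("lobeD tri",tri(T((318,443)),S((461,212))))
b=tri(T((178,314)),S((309,195)));print("bob",b,pol(b[0]))
for p,z in [((200,573),.006),((222,424),.006),((203,557),.040),((210,488),.034)]:print(pol(onz("top",T(p),z)))
for p,z in [((348,142),.095),((354,315),.095),((172,150),.098),((256,245),.04)]:print("t",pol(onz("top",T(p),z)))
E
```

```text
axis [ 0.56279568 -0.04924431  0.28593649] res mm [ 0.4 -0.4  0.   0.2 -0.8  1.5  2.2  0.8  0.5 -0.2 -2.2 -1.7]
A [ 0.6722 -0.0171]
B [ 0.6453 -0.1279]
C [ 0.536 -0.16 ]
D [ 0.4534 -0.0814]
E [0.4803 0.0294]
F [0.5896 0.0616]
lobeD tri (array([ 0.45673739, -0.08080555,  0.04722545]), np.float64(0.002844064545566758))
bob (array([ 0.5178893 , -0.00637753,  0.10565273]), np.float64(0.0003173302154495981)) (array([ 0.5179, -0.0064,  0.1057]), np.float64(0.0621), np.float64(136.3))
(array([ 0.3902, -0.0209,  0.006 ]), np.float64(0.1749), np.float64(170.7))
(array([ 0.4697, -0.0328,  0.006 ]), np.float64(0.0946), np.float64(170.0))
(array([ 0.3999, -0.0212,  0.04  ]), np.float64(0.1653), np.float64(170.2))
(array([ 0.435 , -0.0251,  0.034 ]), np.float64(0.1301), np.float64(169.3))
t (array([ 0.6071, -0.0923,  0.095 ]), np.float64(0.0618), np.float64(-44.2))
t (array([ 0.5191, -0.0938,  0.095 ]), np.float64(0.0623), np.float64(-134.4))
t (array([ 0.6015, -0.0033,  0.098 ]), np.float64(0.0601), np.float64(49.9))
t (array([ 0.5632, -0.0495,  0.04  ]), np.float64(0.0005), np.float64(-29.4))
```

Measurements:

| Item | Result |
|---|---|
| Axis | (0.563, -0.049) |
| Pointer direction | about 170.2° |
| Tool direction | 136.4°, radius 62 mm, tip 105 mm (both as specified) |
| Turn needed | about +34° (anticlockwise) |

I'll push lobe C, at (0.536, -0.160), in +x with the closed fingers, keeping the gripper body outside the platter.

Request:
arm_command:
  deltas: [0,0,0.83,0.318,0.433,-0.06,0,0,0,0.83,0.318,0.433,-0.06,0,0,0,0.83,0.318,0.433,-0.06,0,0,0,0.83,0.318,0.433,-0.06,0,0,0,0.83,0.318,0.433,-0.06,0,0,0,0.83,0.318,0.433,-0.06,0,0,0,0.83,0.318,0.433,-0.06,0,0,0,0.83,0.318,0.433,-0.06,0,0,0,0.83,0.318,0.433,-0.06,0,0,0,0.83,0.318,0.433,-0.06,0,0,0,0.83,0.318,0.433,-0.06,0,0,0,0.83,0.318,0.433,-0.06,0,0,0,0.83,0.318,0.433,-0.06,0,0,0,0.83,0.318,0.433,-0.06,0,0,0,0.83,0.318,0.433,-0.06,0]

```text
clock: 1.6
position: [0.4741, -0.1735, 0.1857]
ee_rot: [2.239, 2.204, -0.001]
force: [0.0, 0.4, -0.8]
width: 0.009
gripper_force: 0.0
```

```bash
python3 - <<'E'
from h import *
s=sensors.observe();print(s["clock"],s["joints"].round(3),s["dq"].round(3),s["position"],s["ee_rot"])
cv2.imwrite("pics/t1.png",cv2.resize(optics.get_image("top")[60:310,130:430],None,fx=2,fy=2))
E
```

```text
1.6 [ 0.596  0.346 -0.448  1.91   0.185  0.926  0.044] [ 0.002 -0.001 -0.003  0.    -0.    -0.    -0.004] [ 0.47406756 -0.17350734  0.18572296] [ 2.23894491e+00  2.20365415e+00 -1.16644006e-03]
```

View pics/t1.png

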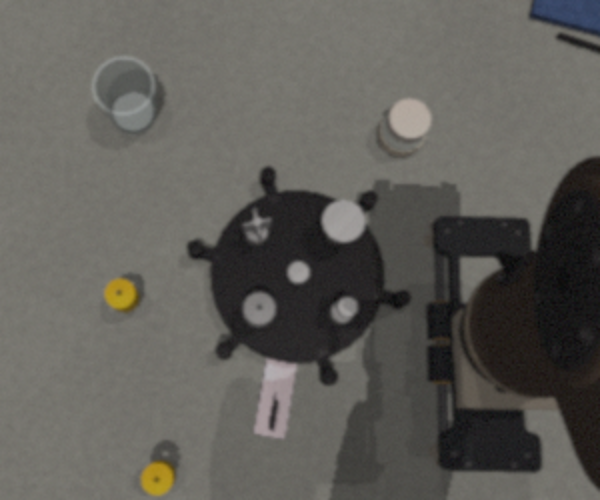

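The picture shows the fingers shut, the gripper's long axis along world x, beside the platter on its right, and everything undisturbed. I'll descend outside the rim behind lobe C (crop 400,298).

Request:
arm_command:
  deltas: [0,0,0,0,0.002,-0.04,0,0,0,0,0,0.002,-0.08,0,0,0,0,0,0.002,-0.11,0,0,0,0,0,0.002,-0.13,0,0,0,0,0,0.002,-0.136,0,0,0,0,0,0.002,-0.136,0]

```text
clock: 2.25
position: [0.4743, -0.1705, 0.0494]
ee_rot: [-2.237, -2.205, 0.001]
force: [0.3, -0.5, 0.2]
width: 0.007
gripper_force: 0.0
```

Request:
arm_command:
  deltas: [0,0,0,0.01,0,0,0,0,0,0,0.02,0,0,0,0,0,0,0.03,0,0,0,0,0,0,0.035,0,0,0,0,0,0,0.04,0,0,0,0,0,0,0.045,0,0,0,0,0,0,0.05,0,0,0,0,0,0,0.055,0,0,0,0,0,0,0.06,0,0,0,0,0,0,0.06,0,0,0]

```text
clock: 3.25
position: [0.5359, -0.1697, 0.0498]
ee_rot: [2.235, 2.207, 0.002]
force: [-0.7, -1.0, 0.6]
width: 0.005
gripper_force: 0.0
```

```bash
python3 - <<'E'
from h import *
a=optics.get_image("top")[135:285,215:345]
cv2.imwrite("pics/t2.png",cv2.resize(a,None,fx=4,fy=4,interpolation=cv2.INTER_CUBIC))
E
```

```text
(no output)
```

View pics/t2.png

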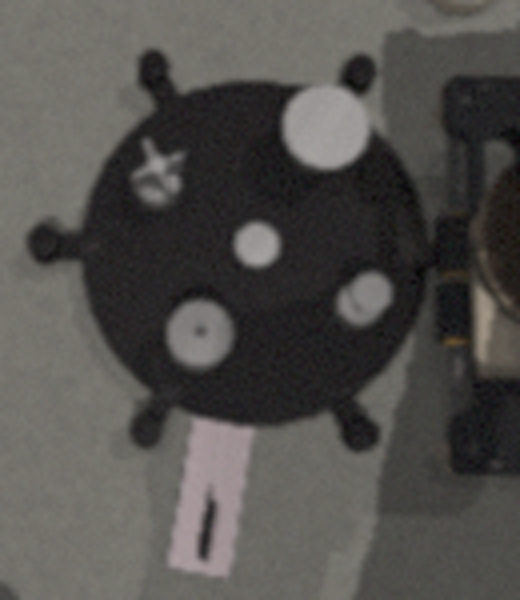

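The carousel has turned about 13° as modelled. The tool tip is at crop (200,331) and the gripper is clear of the tools. I'll push on, stopping just short of the target.

Request:
arm_command:
  deltas: [0,0,0,0.005,0,0,0,0,0,0,0.01,0.001,0,0,0,0,0,0.015,0.001,0,0,0,0,0,0.02,0.002,0,0,0,0,0,0.025,0.002,0,0,0,0,0,0.029,0.003,0,0,0,0,0,0.032,0.003,0,0,0,0,0,0.034,0.003,0,0,0,0,0,0.034,0.003,0,0]

```text
clock: 4.2
position: [0.5693, -0.1666, 0.0497]
ee_rot: [2.236, 2.207, 0.001]
force: [-1.8, 0.4, -0.2]
width: 0.003
gripper_force: 0.1
```

```bash
python3 - <<'E'
from h import *
a=optics.get_image("top")[135:285,215:345]
cv2.imwrite("pics/t3.png",cv2.resize(a,None,fx=4,fy=4,interpolation=cv2.INTER_CUBIC))
E
```

```text
(no output)
```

View pics/t3.png

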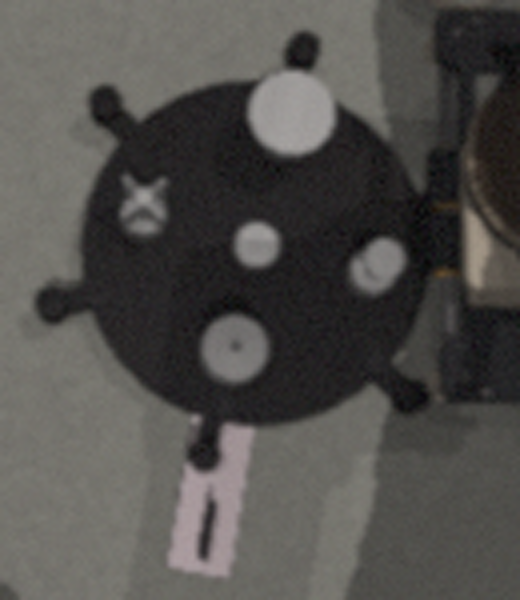

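```bash
python3 - <<'E'
from h import *
c=np.array([.5628,-.0492])
def pol(p):d=p[:2]-c;return np.hypot(*d).round(4),np.degrees(np.arctan2(d[1],d[0])).round(1)
print("bob",pol(onz("top",T((235,346)),.1045)),pol(onz("top",T((235,347)),.102)))
for p,k in zip([(303,46),(103,101),(50,302),(204,455),(412,397)],[-30,30,90,150,210]):
    q=pol(onz("top",T(p),.046));print(q, "bob would be",q[1]+{-30:180,30:120,90:60,150:0,210:-60}[k])
for p,z in [((118,348),.095)]:pass
print("small",pol(onz("top",T((382,258)),.095)),"wide",pol(onz("top",T((292,113)),.095)),"pointer 170.2")
E
```

```text
bob (np.float64(0.0622), np.float64(166.1)) (np.float64(0.0624), np.float64(166.2))
(np.float64(0.1128), np.float64(-13.4)) bob would be 166.6
(np.float64(0.1134), np.float64(46.7)) bob would be 166.7
(np.float64(0.1136), np.float64(106.3)) bob would be 166.3
(np.float64(0.1145), np.float64(166.0)) bob would be 166.0
(np.float64(0.1142), np.float64(-134.8)) bob would be -194.8
small (np.float64(0.0609), np.float64(-104.2)) wide (np.float64(0.061), np.float64(-14.1)) pointer 170.2
```

The tool is at about 166.3° with the pointer at 170.2°, so about 8 mm more at the lobe. Then I'll back off and rise clear.

Request:
arm_command:
  deltas: [0,0,0,0.003,0,0,0,0,0,0,0.006,0,0,0,0,0,0,0.008,0,0,0,0,0,0,0.008,0,0,0,0,0,0,0.003,-0.002,0,0,0,0,0,-0.01,-0.01,0,0,0,0,0,-0.02,-0.03,0,0,0,0,0,-0.02,-0.04,0.04,0,0,0,0,-0.02,-0.05,0.09,0,0,0,0,-0.02,-0.06,0.13,0,0,0,0,-0.02,-0.06,0.13,0,0,0,0,-0.02,-0.06,0.13,0]

```text
clock: 5.45
position: [0.5483, -0.2285, 0.1807]
ee_rot: [2.237, 2.203, 0.0]
force: [0.1, 0.8, -0.3]
width: 0.006
gripper_force: 0.0
```

```bash
python3 - <<'E'
from h import *
a=optics.get_image("top")[135:285,215:345]; b=optics.get_image("side")[130:240,195:345]
a=cv2.resize(a,None,fx=4,fy=4,interpolation=cv2.INTER_CUBIC)
cv2.imwrite("pics/t4.png",a)
cv2.imwrite("pics/s4.png",cv2.resize(b,None,fx=4,fy=4,interpolation=cv2.INTER_CUBIC))
E
```

```text
(no output)
```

View pics/t4.png

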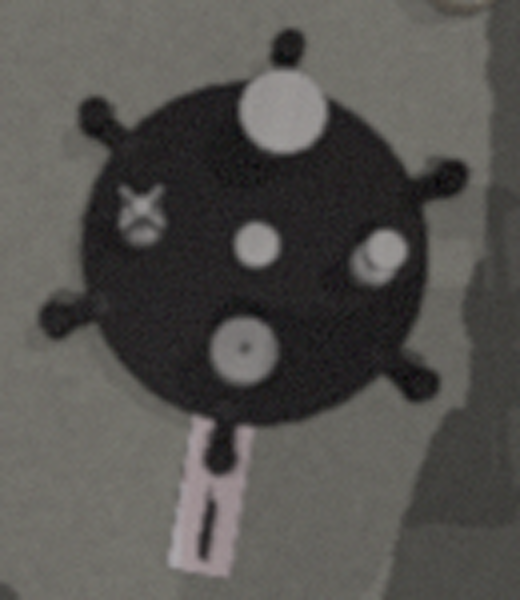

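View pics/s4.png

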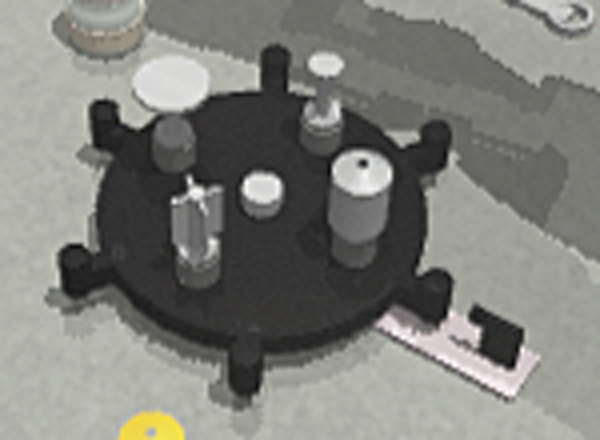

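The top view has the tool tip at crop (245,348) and lobe E at (220,452) in line with the pointer. The side view shows all four tools seated upright, with the tip at (363,163).

```bash
python3 - <<'E'
from h import *
c=np.array([.5628,-.0492]);a=np.radians(170.2)
b,e=tri(T((245,347.5)),S((363,163)))
for p in (b,onz("top",T((245,347.5)),.1045)):
    d=p[:2]-c;print(p.round(4),e,np.degrees(np.arctan2(d[1],d[0])),"side mm",1e3*(np.cos(a)*d[1]-np.sin(a)*d[0]))
d=onz("top",T((220,455)),.046)[:2]-c;ang=np.degrees(np.arctan2(d[1],d[0]));print("lobeE",ang)
side=62*np.sin(np.radians((np.degrees(np.arctan2(*(b[:2]-c)[::-1]))+ang)/2-170.2));print(side)
if abs(side)<4: print(arm.sign_off())
E
```

```text
[ 0.5016 -0.039   0.1057] 4.0020494062984785e-05 170.52614134444278 side mm 0.3530401471570823
[ 0.5017 -0.0391  0.1045] 4.0020494062984785e-05 170.58859341638401 side mm 0.4198533806850612
lobeE 170.06273228903842
0.10219042373832618
the job is handed in; nothing more can be done
None
```

The fat cylinder tool now stands at the front, about 0.4 mm off the pointer line by my camera measurement (8 mm allowed); the fingers are clear, all four tools look seated, and the job is handed in, with no verdict returned.

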